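# Sort the stripped parts of an edge bander's pressure unit

### The job

Sort the parts stripped from the pressure unit: stand the large roller in the wide bay of the divided tray and the small roller in its narrow bay, lay both bearings flat side by side on the floor of the round steel dish, and lay the limit switch, cover up, flat on the floor of the open-fronted bin. Set each part down rather than letting it drop, and leave the handwheel and the air cylinder where they lie.

Things in the scene. Friction and masses are not known exactly. Their poses are not given: they have to be found in the camera images.
- large_roller: Chromed steel pressure roller of the edge-banding machine, standing on its end, axle vertical; origin at the centre of its underside, z up along the axle. Plain ground cylinder 60 mm in diameter and 50 mm tall, with a 26 mm hub and hexagon bolt in the middle of its upper end (62 mm to the top of the bolt). About 0.6 kg.
- small_roller: The narrower chromed pressure roller, standing on its end, axle vertical; origin at the centre of its underside, z up along the axle. Plain cylinder 40 mm in diameter and 50 mm tall, with a 20 mm hub and hexagon bolt on its upper end (62 mm to the top). About 0.36 kg.
- bearing_a: Steel ball bearing lying flat: ring 47 mm outside diameter, 20 mm bore, 14 mm thick, bright races with a dark shield between. Origin at the centre of its underside, z up along its axis. About 0.1 kg. Take it by its outside.
- bearing_b: A second ball bearing, the same as bearing_a.
- limit_switch: Limit switch lying on its back, cover up: blue moulded body 60 mm long (x), 30 mm wide (y), 30 mm high; a black cable gland 14 mm long on its -x end and a small steel plunger with a white wheel 23 mm long on its +x end (97 mm over all). Origin at the centre of the body's underside, x along its length, z up. Take it across its 30 mm width. About 0.12 kg.
- roller_tray: Fixed low grey plastic tray, 128 mm (x) by 176 mm (y) outside and 18 mm high, floor 4 mm thick and lined with black rubber, walls 4 mm. One divider parallel to x makes two bays, both 120 mm long in x: the wide bay, 92 mm wide in y, centred at y = +38 mm, and the narrow bay, 72 mm wide, centred at y = -48 mm. Origin at the centre of its underside, z up.
- dish: Fixed shallow round steel dish, 166 mm across the rim and 24 mm high; its flat floor is 3 mm thick and 142 mm across, the side slopes slightly outward. Origin at the centre of its underside, z up.
- bin: Fixed dark grey plastic small-parts bin, 150 mm (x) by 130 mm (y) outside, floor and walls 3 mm; back wall (+x) and most of the side walls 50 mm high, front (-x) cut down to 20 mm. Inside 144 by 124 mm. Origin at the centre of its underside, z up.
- handwheel: Bystander: aluminium handwheel lying flat, 64 mm in diameter, 16 mm thick (20 mm at the hub), with an upright black knob 22 mm off its centre, 44 mm high. Origin at the centre of its underside. Loose.
- air_cylinder: Bystander: pneumatic cylinder lying down, square aluminium body 80 mm (x) by 40 by 40 mm with a chromed rod sticking out 36 mm to +x and two fittings on top, 59 mm high. Origin at the centre of the body's underside. Loose.

How it is judged (in metres and radians):
At the end, for the whole second after the job is handed in: Large roller upright (0.1 rad) wholly inside the wide bay, small roller likewise in the narrow bay; both bearings flat (0.12 rad) on the dish floor, centres within 55 mm of its centre, not stacked; switch flat (0.12 rad), cover up, on the bin floor; all at rest (x of large_roller in the frame of roller_tray between -0.032 and 0.032 m and y of large_roller in the frame of roller_tray between 0.02 and 0.056 m and z of large_roller in the frame of roller_tray between 0 and 0.009 m and angle between each of large_roller, small_roller's own z axis and vertical below 0.1 rad and linear speed of each of large_roller, small_roller, bearing_a, bearing_b, limit_switch below 0.02 m/s and angular speed of each of large_roller, small_roller, bearing_a, bearing_b, limit_switch below 0.3 rad/s and x of small_roller in the frame of roller_tray between -0.042 and 0.042 m and y of small_roller in the frame of roller_tray between -0.066 and -0.03 m and z of small_roller in the frame of roller_tray between 0 and 0.009 m and horizontal distance between each of bearing_a, bearing_b and dish below 0.055 m and z of bearing_a in the frame of dish between -0.001 and 0.021 m and (angle between bearing_a's own z axis and vertical below 0.12 rad or angle between bearing_a's own z axis and vertical above 3.02 rad) and z of bearing_b in the frame of dish between -0.001 and 0.021 m and (angle between bearing_b's own z axis and vertical below 0.12 rad or angle between bearing_b's own z axis and vertical above 3.02 rad) and horizontal distance between bearing_a and bearing_b above 0.045 m and x of limit_switch in the frame of bin between -0.06 and 0.06 m and y of limit_switch in the frame of bin between -0.05 and 0.05 m and z of limit_switch in the frame of bin between 0 and 0.009 m and angle between limit_switch's own z axis and vertical below 0.12 rad); the robot touches nothing.
It fails at once if a part is let drop from more than about 20 mm, or falls over or flies about: it moves at over 0.65 m/s out of the gripper ((linear speed of large_roller above 0.65 m/s and contact force between large_roller and the fingers below 0.05 N) or (linear speed of small_roller above 0.65 m/s and contact force between small_roller and the fingers below 0.05 N) or (linear speed of bearing_a above 0.65 m/s and contact force between bearing_a and the fingers below 0.05 N) or (linear speed of bearing_b above 0.65 m/s and contact force between bearing_b and the fingers below 0.05 N) or (linear speed of limit_switch above 0.65 m/s and contact force between limit_switch and the fingers below 0.05 N)).
It fails at once if the handwheel or the air cylinder is pushed more than 25 mm from where it lay (distance of any of handwheel, air_cylinder from where it was at the start of the episode above 0.025 m).
It also fails if it takes over 120 s, if anything falls off the work surface, if the arm or the gripper's body presses on something with over 40 N, if the wrist force passes 120 N, or if a joint passes its speed limit or range.

### The arm

A 6-joint arm with a two-finger parallel gripper is mounted at the origin on the work surface. World frame = base frame: x ahead of the robot, y to its left, z up, the work surface at z = 0. Lengths are in mm, angles in degrees, forces in N, time in s.
With the tool pointing down it reaches from about 300 to 850 mm from the base axis. Payload 4.2 kg.
Tool frame: the origin (TCP) lies on the centre line of the jaws, within the pads' length; the fingertips stand env.nose_length ahead of it and the grasp point (between the pads) lies 2 mm behind it (env.nose_length is the distance from the TCP to the fingertips, in mm); z points along the fingers, y is the direction in which the jaws open and shut (so a half turn about z gives the same grasp; the last joint's range is limited). The gripper opens to 91 mm and grips with 3 to 60 N. Pads are 32 mm wide; open, the fingers measure 118 mm over their backs; the gripper's body (76 mm by 178 mm) begins 60 mm behind the grasp point.
Start: joints at [-75.802, 18.312, 89.639, -0, 72.044, -1.146], TCP at [152.153, -554.519, 230.976] pointing down, gripper open.
Joint ranges: [-177.97, 177.97], [-48.28, 115.42], [12.27, 149.76], [-77.06, 257.06], [2.81, 150.46], [-146.56, 146.56]. Speed limits (degrees/s): [147.25, 147.25, 180, 180, 180, 180].

### API

Orientations are given as [roll, pitch, yaw] about the fixed x, y, z axes, in that order (R = Rz(yaw) Ry(pitch) Rx(roll)).
In Python, from workcell import env gives the robot as it stands. The module is installed in compiled form; this text tells all that it offers.
- The arm moves only by the tool jog_arm, never from a script. Its argument "deltas" is a list that holds one entry, the list of rows, each a list of 5 numbers: the shift along the tool's x, y, z in m, then the turn about the tool's z in degrees, then the finger opening in m, from 0 to 0.0912. A call has 1 to 20 rows; each row is the pose to reach, as a shift and turn from the pose commanded when the call began, along the tool's axes at that moment; what a row does not reach only later rows make up. A row lasts 1/12 s, in which the tool goes at most 41.7 mm and 7.16 degrees, less where a joint would pass 70% of its speed; a pose out of reach is approached as far as the arm can. A call with a gripper value outside its range is refused whole. The fingers move at their own pace and stop on an object; "grip_force" is the grip in N (left out, the last holds). Time passes only in rows, so rows that repeat a pose let the fingers close. It gives the time, the measured TCP pose, the force and the opening at its end, in the units of the state.
- env.state(): the state, without advancing time (a new reading comes with each control period).
- env.grab_frame(name): name is "scene" or "side" or "wrist"; returns the picture (384x512x3 uint8, red, green, blue); there is no depth.
- env.camera_params(name): a dict with "fx", "fy", "cx", "cy" (pixels), "xyz" and "orientation" of the camera in the world. Camera axes: x right, y down, z forward; pixel columns grow to the right and rows downward; lengths in mm; the calibration is good to about 2 mm. A picture is of the moment at which its call begins: read the wrist's pose just before it. camera_params takes no time and is no camera call; for the wrist camera it gives the pose at the moment of the call.
- env.job_done(): hands the job in, once; it reports no verdict.
Trained networks look in the newest picture that a camera, given by its name, has taken for a name from the list of things; names that differ only in an ending like _2 or _b are one class to them, and where a whole thing is asked for, a point or a joint stands for the part that bears it (a point fixed in the world has none). Each returns a list of dicts, best first, with "conf" (0 to 1); they miss things now and then, are a little off and sometimes report something else, mostly with a low value. They report only what shows in the picture. A call takes as long as a camera call.
- env.look_for(camera, label): "xyz" ([x, y, z] in mm, in world coordinates, good to about 4 mm: the middle of the surface that is visible of it).
The state is a dict: "time_s": time; "qpos": joint angles; "qvel": joint speeds; "effort": joint torques, N m; "ee_pos": TCP position; "ee_rot": TCP orientation; "force": force on the tool from outside, world axes, zero at the start; "torque": the same for the moment, N m; "gripper_width": finger opening in mm.
Only numpy, scipy, OpenCV 4.12 (cv2) and the standard library are available. Lean on these libraries where they do the work, as an engineer would, in place of code of your own. Each camera call takes 0.05 s, during which the arm holds its last target.

## Working session

There is one attempt and no reset: what is moved stays moved. The work goes in short steps, Python scripts to look and compute and a tool call to move; the robot and the scene stay as the last step left them, time stands still between calls to the robot, and variables do not carry over. Pictures are saved under pics/ and viewed, and the job is handed in when it is done.

Besides the shell and the picture viewer there is one more tool, called after "Emit:" in YAML: its name, and indented under it one key for each argument. jog_arm: Moves the arm, as the interface text tells. Its arguments: {"type":"object","properties":{"deltas":{"type":"array"},"grip_force":{"type":"number"}},"required":["deltas"]}

```bash
mkdir -p pics; cat > h.py <<'E'
import numpy as np, cv2
from workcell import env
from scipy.spatial.transform import Rotation as R
def snap(n,f):
    im=env.grab_frame(n); cv2.imwrite('pics/'+f,im[:,:,::-1]); return im
def cam(n):
    p=env.camera_params(n); return p
E
python3 - <<'E'
from h import *
print(env.state(), env.nose_length)
for n in ['scene','side','wrist']:
    print(n,env.camera_params(n)); snap(n,n+'0.png')
for l in ['large_roller','small_roller','bearing_a','limit_switch','roller_tray','dish','bin','handwheel','air_cylinder']:
  for c in ['scene','side']:
    print(l,c,[(np.round(d['xyz']).tolist(),round(d['conf'],2)) for d in env.look_for(c,l)])
print(env.state()['time_s'])
E
```

```text
{'time_s': 0.0, 'qpos': array([-7.58011327e+01,  1.83503122e+01,  8.97065050e+01, -1.26184637e-03,
        7.20435139e+01, -1.14669676e+00]), 'qvel': array([-0.03582505, -0.02087617,  0.00641859,  0.10437295,  0.07011883,
       -0.07889566]), 'effort': array([-1.46188762e-03, -4.12465310e+01, -2.31974548e+01,  7.25170271e-02,
        4.59424895e-02, -1.48037807e-04]), 'ee_pos': array([ 152.03763195, -554.04041953,  230.13290609]), 'ee_rot': array([-1.79899665e+02, -8.08397108e-04,  1.53459534e+01]), 'force': array([0.3267707 , 0.3797712 , 0.79991825]), 'torque': array([ 0.03621575, -0.06432709, -0.02021187]), 'gripper_width': 91.26459108043464} 17.0
scene {'fx': 488.63712013606363, 'fy': 488.63712013606363, 'cx': 246.67088350420192, 'cy': 196.43241253157208, 'xyz': array([1067.29560805, -187.12519606, 1121.35966446]), 'orientation': array([-148.97679554,    0.47785678,   63.27802749])}
side {'fx': 367.7593162320022, 'fy': 367.7593162320022, 'cx': 260.56573815532147, 'cy': 194.19764281385622, 'xyz': array([275.33144154, 728.57150583, 659.62414823]), 'orientation': array([-133.1340850
[... 512 characters left out ...]
9.0], 0.79), ([420.0, 178.0, 12.0], 0.74)]
bearing_a side [([452.0, 85.0, 14.0], 0.81), ([416.0, 189.0, 11.0], 0.53)]
limit_switch scene [([453.0, -60.0, 30.0], 0.81)]
limit_switch side [([444.0, -45.0, 20.0], 0.92), ([605.0, 236.0, 8.0], 0.5)]
roller_tray scene []
roller_tray side [([607.0, -233.0, 5.0], 0.97)]
dish scene [([656.0, -20.0, 1.0], 0.87)]
dish side [([665.0, -29.0, 0.0], 0.82)]
bin scene [([599.0, 248.0, 3.0], 0.86)]
bin side [([421.0, -173.0, 37.0], 0.71), ([608.0, 234.0, 6.0], 0.65)]
handwheel scene [([360.0, 308.0, 22.0], 0.7)]
handwheel side [([351.0, 320.0, 14.0], 0.93)]
air_cylinder scene [([514.0, 480.0, 38.0], 0.76)]
air_cylinder side [([507.0, 491.0, 42.0], 0.55)]
1.05
```

View pics/scene0.png

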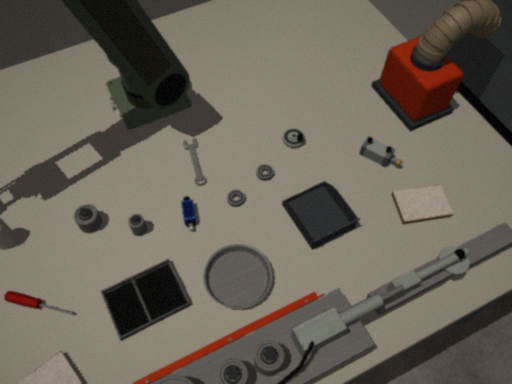

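View pics/side0.png

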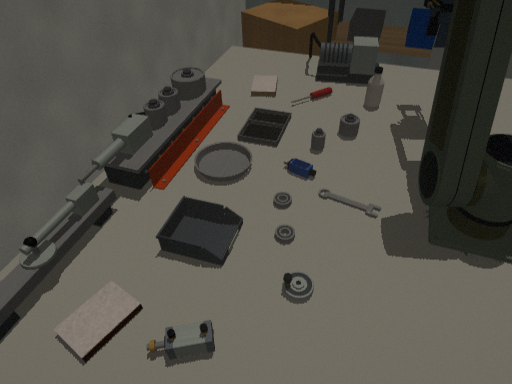

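View pics/wrist0.png

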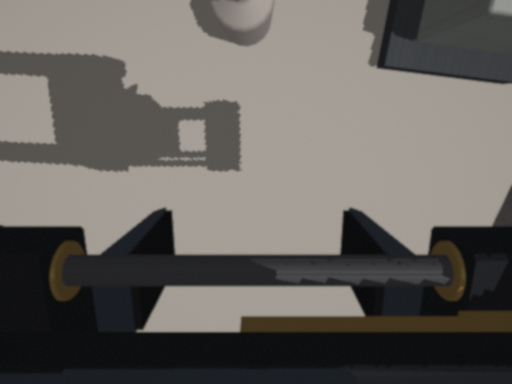

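```bash
cat >> h.py <<'E'
def proj(P,n=None,p=None):
    p=p or env.camera_params(n); P=np.atleast_2d(np.asarray(P,float))
    Rm=R.from_euler('xyz',p['orientation'],degrees=True).as_matrix()
    c=(P-p['xyz'])@Rm
    return np.c_[p['fx']*c[:,0]/c[:,2]+p['cx'],p['fy']*c[:,1]/c[:,2]+p['cy']]
def unproj(u,v,z,n=None,p=None):
    p=p or env.camera_params(n)
    Rm=R.from_euler('xyz',p['orientation'],degrees=True).as_matrix()
    d=Rm@np.array([(u-p['cx'])/p['fx'],(v-p['cy'])/p['fy'],1])
    return p['xyz']+d*(z-p['xyz'][2])/d[2]
def circ(x,y,z,r):
    t=np.linspace(0,2*np.pi,73); return np.c_[x+r*np.cos(t),y+r*np.sin(t),0*t+z]
def rect(x,y,z,lx,ly,yaw,ox=0,oy=0):
    a=np.array([[-lx,-ly],[lx,-ly],[lx,ly],[-lx,ly],[-lx,-ly]])/2+[ox,oy]
    c,s=np.cos(np.radians(yaw)),np.sin(np.radians(yaw))
    return np.c_[x+c*a[:,0]-s*a[:,1],y+s*a[:,0]+c*a[:,1],0*a[:,0]+z]
def tile(im,p,items,size=200,k=5):
    """items: list of (center3d, [polylines3d])"""
    out=[]
    for c,pl in items:
        u,v=proj(c,p=p)[0]; w=size/k
        A=np.array([[k,0,size/2-k*u],[0,k,size/2-k*v]])
        t=cv2.warpAffine(im[:,:,::-1].copy(),A,(size,size),flags=cv2.INTER_CUBIC)
        t=cv2.convertScaleAbs(t,alpha=1.5)
        for i,q in enumerate(pl):
            q2=proj(q,p=p)@A[:,:2].T+A[:,2]
            cv2.polylines(t,[np.round(q2*16).astype(int).reshape(-1,1,2)],False,[(0,255,0),(0,255,255),(255,0,255)][i%3],1,cv2.LINE_AA,4)
        out.append(t)
    return out
def models(E):
    it=[]
    x,y=E['L']; it.append(((x,y,25),[circ(x,y,50,30),circ(x,y,0,30),circ(x,y,62,6)]))
    x,y=E['S']; it.append(((x,y,25),[circ(x,y,50,20),circ(x,y,0,20),circ(x,y,62,5)]))
    for b in 'AB':
        x,y=E[b]; it.append(((x,y,7),[circ(x,y,14,23.5),circ(x,y,0,23.5),circ(x,y,14,10)]))
    x,y,w=E['W']; it.append(((x,y,15),[rect(x,y,30,60,30,w),rect(x,y,0,60,30,w),rect(x,y,15,97,4,w,4.5)]))
    x,y,w=E['T']; it.append(((x,y,9),[rect(x,y,18,128,176,w),rect(x,y,4,120,92,w,0,38),rect(x,y,4,120,72,w,0,-48)]))
    x,y=E['D']; it.append(((x,y,9),[circ(x,y,24,83),circ(x,y,3,71)]))
    x,y,w=E['N']; it.append(((x,y,9),[rect(x,y,50,150,130,w),rect(x,y,3,144,124,w),rect(x,y,20,2,130,w,-75)]))
    return it
def show(E,f,cams=('scene','side')):
    rows=[]
    for n in cams:
        im=env.grab_frame(n); p=env.camera_params(n); m=models(E)
        a=tile(im,p,m[:5],160,3.2 if n=='side' else 4); b=tile(im,p,m[5:],266,2.4)
        rows.append((np.hstack(a),np.hstack(b)))
    ws=800
    def pad(q): return np.pad(q,((0,0),(0,ws-q.shape[1]),(0,0)))
    cv2.imwrite('pics/'+f+'_small.png',np.vstack([pad(r[0]) for r in rows]))
    cv2.imwrite('pics/'+f+'_big.png',np.vstack([pad(r[1]) for r in rows]))
E
cat > e.py <<'E'
E=dict(L=(351,-288),S=(426,-182),A=(457,78),B=(419,182),W=(447,-54,-15),T=(607,-235,0),D=(660,-25),N=(606,238,0))
E
python3 - <<'E'
from h import *; from e import E
show(E,'fit1')
E
```

```text
(no output)
```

View pics/fit1_small.png

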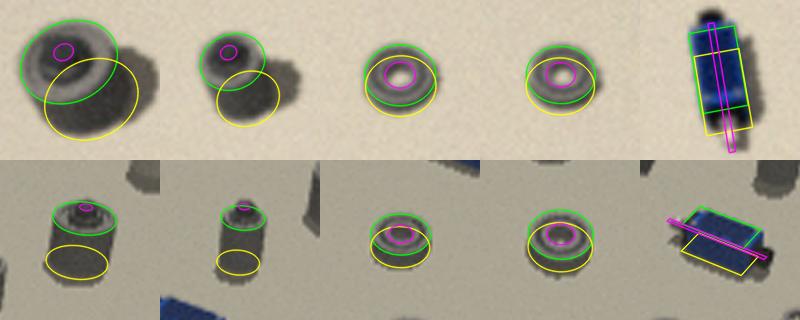

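View pics/fit1_big.png

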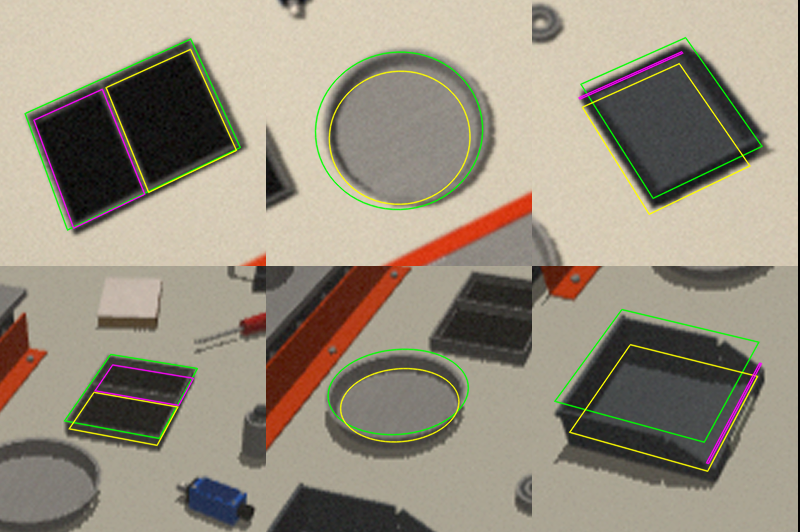

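```bash
python3 - <<'E'
from h import *; from e import E
rows=[]
for n in ['scene','side']:
    im=env.grab_frame(n); p=env.camera_params(n); m=models(E)
    t=tile(im,p,[(c,[]) for c,_ in m[:5]],260,6)
    for (c,_),q in zip(m[:5],t):
        print(n,np.round(proj(c,p=p)[0]-260/12,1)); 
        for i in range(0,260,60): cv2.line(q,(i,0),(i,6),(0,0,255)); cv2.line(q,(0,i),(6,i),(0,0,255))
    rows.append(t)
cv2.imwrite('pics/z1.png',np.vstack([np.hstack(r[:3]) for r in rows]))
cv2.imwrite('pics/z2.png',np.vstack([np.hstack(r[3:]) for r in rows]))
E
```

```text
scene [ 67.3 197.2]
scene [116.6 203.7]
scene [214.3 176.7]
scene [242.3 151.3]
scene [166.8 192.1]
side [326.6 104.2]
side [295.5 118.6]
side [260.1 178.3]
side [262.8 211.3]
side [277.4 145.6]
```

View pics/z1.png

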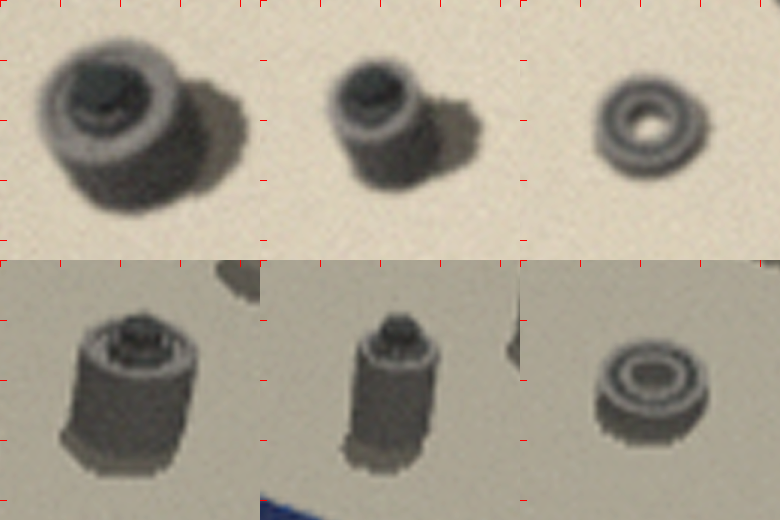

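View pics/z2.png

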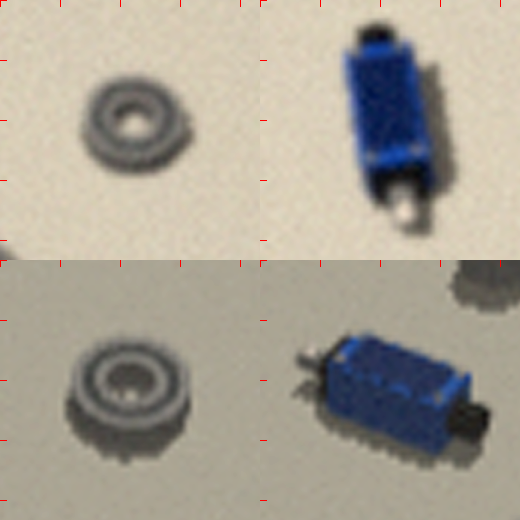

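```bash
python3 - <<'E'
from h import *
o={'scene':dict(L=(67.3,197.2),S=(116.6,203.7),A=(214.3,176.7),B=(242.3,151.3),W=(166.8,192.1)),'side':dict(L=(326.6,104.2),S=(295.5,118.6),A=(260.1,178.3),B=(262.8,211.3),W=(277.4,145.6))}
pts=dict(L=(50,(108,101),(138,88)),S=(50,(114,99),(138,87)),A=(14,(131,120),(133,118)),B=(14,(135,119),(130,122)),
W1=(30,(88,55),(70,108)),W2=(30,(148,45),(102,75)),W3=(30,(168,150),(210,118)),W4=(30,(105,165),(185,152)))
for k,(z,a,b) in pts.items():
    for n,q in (('scene',a),('side',b)):
        ob=o[n][k[0]]; u=ob[0]+q[0]/6; v=ob[1]+q[1]/6
        print(k,n,np.round(unproj(u,v,z,n),1))
E
```

```text
L scene [ 349.7 -289.8   50. ]
L side [ 350.7 -288.1   50. ]
S scene [ 423.8 -183.    50. ]
S side [ 424.4 -182.9   50. ]
A scene [456.4  78.9  14. ]
A side [456.   77.6  14. ]
B scene [418.8 184.4  14. ]
B side [418.7 183.9  14. ]
W1 scene [413.2 -57.4  30. ]
W1 side [473.1 -42.7  30. ]
W2 scene [420.3 -32.3  30. ]
W2 side [465.7 -71.   30. ]
W3 scene [471.8 -45.3  30. ]
W3 side [410.7 -55.3  30. ]
W4 scene [466.3 -71.9  30. ]
W4 side [415.7 -28.2  30. ]
```

```bash
cat > e.py <<'E'
E=dict(L=(350,-289),S=(424,-183),A=(456,78),B=(419,184),W=(442,-50.5,-15),T=(607,-235,0),D=(660,-25),N=(606,238,0))
E
python3 - <<'E'
from h import *; from e import E
rows=[]
for n in ['scene','side']:
    im=env.grab_frame(n); p=env.camera_params(n); m=models(E)
    t=tile(im,p,[(c,[]) for c,_ in m[5:]],266,2.6)
    for (c,_),q in zip(m[5:],t):
        print(n,np.round(proj(c,p=p)[0]-133/2.6,1)); 
    rows.append(np.hstack(t))
cv2.imwrite('pics/z3.png',np.vstack(rows))
E
```

```text
scene [ 93.9 246.9]
scene [183.5 227.9]
scene [265.8 166.8]
side [214.2  74.3]
side [173.3 109.4]
side [150.1 179.4]
```

View pics/z3.png

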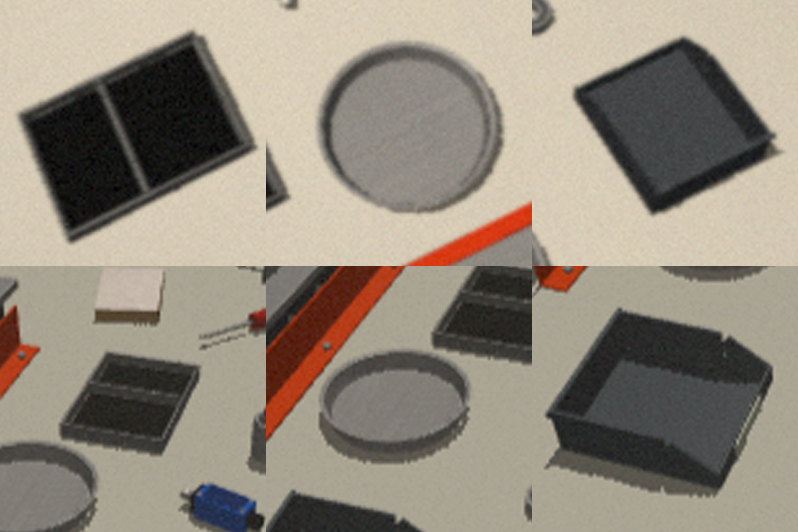

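```bash
python3 - <<'E'
from h import *
S=dict(T=(93.9,246.9),D=(183.5,227.9),N=(265.8,166.8)); D=dict(T=(214.2,74.3),D=(173.3,109.4),N=(150.1,179.4))
def f(n,k,z,*q):
    o=(S if n=='scene' else D)[k]
    r=[unproj(o[0]+a/2.6,o[1]+b/2.6,z,n)[:2] for a,b in q]
    print(k,n,z,np.round(r).tolist(),np.round(np.mean(r,0),1))
f('scene','T',18,(20,116),(194,33),(254,148),(70,240))
f('side','T',18,(108,87),(199,100),(165,176),(63,165))
f('scene','D',24,(138,126)); f('side','D',24,(128,127))
f('scene','N',50,(243,137),(121,212)); f('scene','N',20,(43,92),(153,38))
f('side','N',50,(88,44),(16,148)); f('side','N',20,(240,109))
f('scene','N',3,(61,62),(153,38)); 
E
```

```text
T scene 18 [[549.0, -321.0], [545.0, -149.0], [673.0, -143.0], [676.0, -317.0]] [ 610.7 -232.2]
T side 18 [[669.0, -316.0], [546.0, -321.0], [538.0, -147.0], [659.0, -132.0]] [ 603.1 -228.9]
D scene 24 [[662.0, -20.0]] [661.6 -20.1]
D side 24 [[661.0, -16.0]] [660.6 -15.5]
N scene 50 [[674.0, 314.0], [689.0, 170.0]] [681.8 241.7]
N scene 20 [[529.0, 178.0], [524.0, 309.0]] [526.9 243.5]
N side 50 [[674.0, 183.0], [671.0, 315.0]] [672.4 248.6]
N side 20 [[521.0, 189.0]] [520.6 189.3]
N scene 3 [[498.0, 217.0], [516.0, 317.0]] [507.1 267.1]
```

Emit:
jog_arm:
  deltas:
    - [[0.02, -0.016, 0, 4, 0.0912], [0.053, -0.041, 0, 8, 0.0912], [0.086, -0.066, 0, 12, 0.0912], [0.118, -0.092, 0, 15.35, 0.0912], [0.15, -0.117, 0, 15.35, 0.0912], [0.182, -0.142, 0, 15.35, 0.0912], [0.214, -0.167, 0, 15.35, 0.0912], [0.245, -0.191, 0, 15.35, 0.0912], [0.261, -0.203, 0, 15.35, 0.0912], [0.261, -0.203, 0.03, 15.35, 0.0912], [0.261, -0.203, 0.06, 15.35, 0.0912], [0.261, -0.203, 0.06, 15.35, 0.0912]]
  grip_force: 40

```text
time_s: 2.35
ee_pos: [347.7, -286.8, 166.8]
ee_rot: [-179.6, 0.4, 0.1]
force: [-1.0, -0.0, -0.6]
gripper_width: 91.2
```

```bash
python3 - <<'E'
from h import *
snap('wrist','w1.png'); s=env.state(); print(s['ee_pos'],s['ee_rot'],s['qpos'])
E
```

```text
[ 348.75149473 -288.15073875  169.13931699] [-1.79771648e+02  2.69769796e-01  2.97466651e-02] [-4.10178752e+01  1.05487326e+01  1.10107918e+02 -5.71942589e-03
  5.96967547e+01  4.89558169e+01]
```

View pics/w1.png

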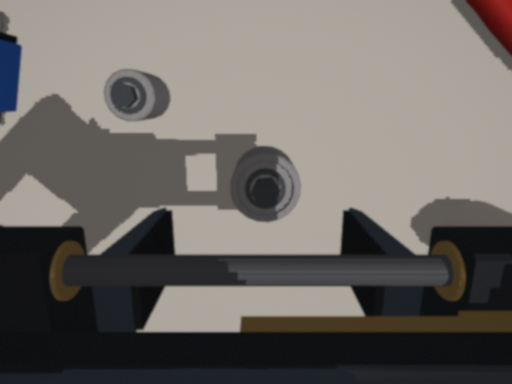

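Emit:
jog_arm:
  deltas:
    - [[0.001, 0, 0.02, 0, 0.0912], [0.001, 0, 0.05, 0, 0.0912], [0.001, 0, 0.08, 0, 0.0912], [0.001, 0, 0.105, 0, 0.0912], [0.001, 0, 0.122, 0, 0.0912], [0.001, 0, 0.132, 0, 0.0912], [0.001, 0, 0.134, 0, 0.0912], [0.001, 0, 0.134, 0, 0.0912], [0.001, 0, 0.134, 0, 0.05], [0.001, 0, 0.134, 0, 0.05], [0.001, 0, 0.134, 0, 0.05], [0.001, 0, 0.134, 0, 0.05], [0.001, 0, 0.134, 0, 0.05], [0.001, 0, 0.134, 0, 0.05]]
  grip_force: 50

```text
time_s: 3.57
ee_pos: [351.9, -290.8, 37.6]
ee_rot: [179.9, -0.1, 0.0]
force: [-0.4, -3.8, 2.6]
gripper_width: 59.3
```

Emit:
jog_arm:
  deltas:
    - [[0, 0, -0.008, 0, 0.05], [0, 0, -0.025, 0, 0.05], [0, 0, -0.05, 0, 0.05], [0, 0, -0.068, 0, 0.05], [0.008, -0.003, -0.075, 0, 0.05], [0.025, -0.01, -0.075, 0, 0.05], [0.05, -0.02, -0.075, 0, 0.05], [0.08, -0.032, -0.075, 0, 0.05], [0.11, -0.044, -0.075, 0, 0.05], [0.14, -0.055, -0.075, 0, 0.05], [0.17, -0.067, -0.075, 0, 0.05], [0.2, -0.079, -0.075, 0, 0.05], [0.225, -0.089, -0.075, 0, 0.05], [0.243, -0.096, -0.075, 0, 0.05], [0.252, -0.1, -0.075, 0, 0.05], [0.255, -0.101, -0.075, 0, 0.05], [0.255, -0.101, -0.075, 0, 0.05], [0.255, -0.101, -0.075, 0, 0.05]]

```text
time_s: 5.07
ee_pos: [604.5, -188.7, 111.2]
ee_rot: [-180.0, 0.2, -0.0]
force: [-1.5, -0.3, -5.6]
gripper_width: 59.6
```

```bash
python3 - <<'E'
from h import *
s=env.state(); print(s['ee_pos'],s['ee_rot'],s['force'],s['gripper_width'])
im=env.grab_frame('side'); cv2.imwrite('pics/s1.png',cv2.resize(im[40:240,150:400,::-1],None,fx=3,fy=3,interpolation=cv2.INTER_CUBIC))
E
```

```text
[ 604.53481533 -188.73803598  111.16665068] [-1.79971103e+02  1.73533599e-01 -2.35759563e-02] [-1.47564271 -0.25758111 -5.63472908] 59.5837015156469
```

View pics/s1.png

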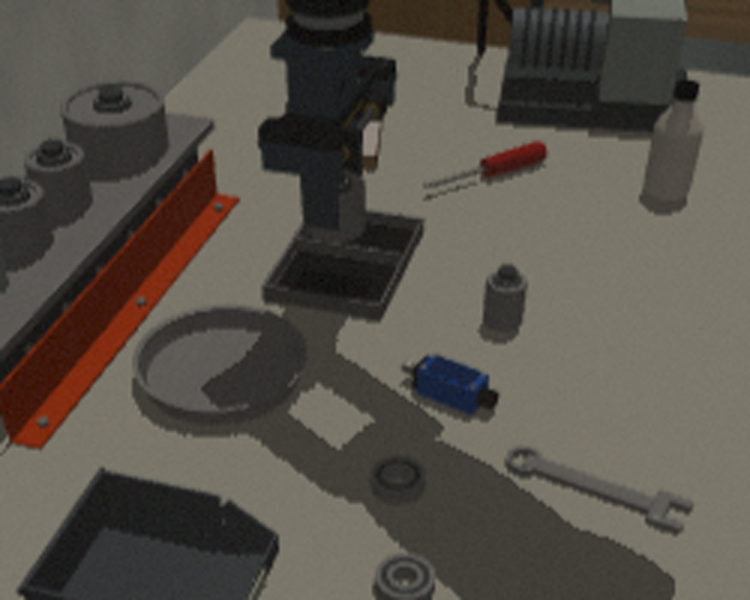

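Emit:
jog_arm:
  deltas:
    - [[0, 0, 0.01, 0, 0.05], [0, 0, 0.03, 0, 0.05], [0, 0, 0.048, 0, 0.05], [0, 0, 0.058, 0, 0.05], [0, 0, 0.063, 0, 0.05], [0, 0, 0.066, 0, 0.05], [0, 0, 0.068, 0, 0.05], [0, 0, 0.07, 0, 0.05], [0, 0, 0.071, 0, 0.05], [0, 0, 0.071, 0, 0.05], [0, 0, 0.071, 0, 0.05]]

```text
time_s: 6.03
ee_pos: [606.6, -188.9, 41.7]
ee_rot: [180.0, -0.1, 0.0]
force: [-0.1, 0.3, -4.0]
gripper_width: 59.2
```

Emit:
jog_arm:
  deltas:
    - [[0, 0, 0.001, 0, 0.05], [0, 0, 0.002, 0, 0.05], [0, 0, 0.002, 0, 0.05], [0, 0, 0.002, 0, 0.05]]

```text
time_s: 6.37
ee_pos: [606.7, -188.9, 41.6]
ee_rot: [179.9, -0.1, -0.0]
force: [-3.1, 1.6, 8.1]
gripper_width: 58.6
```

Emit:
jog_arm:
  deltas:
    - [[0, 0, 0, 0, 0.064], [0, 0, 0, 0, 0.07], [0, 0, 0, 0, 0.08], [0, 0, 0, 0, 0.0912], [0, 0, -0.01, 0, 0.0912], [0, 0, -0.04, 0, 0.0912], [0, 0, -0.075, 0, 0.0912], [0, 0, -0.1, 0, 0.0912], [-0.02, -0.001, -0.11, 0, 0.0912], [-0.055, -0.002, -0.11, 0, 0.0912], [-0.09, -0.003, -0.11, 0, 0.0912], [-0.125, -0.004, -0.11, 0, 0.0912], [-0.16, -0.006, -0.11, 0, 0.0912], [-0.178, -0.006, -0.11, 0, 0.0912], [-0.183, -0.006, -0.11, 0, 0.0912], [-0.183, -0.006, -0.11, 0, 0.0912], [-0.183, -0.006, -0.11, 0, 0.0912]]

```text
time_s: 7.78
ee_pos: [424.6, -183.2, 149.7]
ee_rot: [179.9, -0.2, -0.0]
force: [-0.2, -0.1, 0.0]
gripper_width: 91.1
```

```bash
python3 - <<'E'
from h import *
s=env.state(); print(s['ee_pos'],s['ee_rot'],s['force'],s['gripper_width'])
snap('wrist','w2.png'); snap('scene','sc2.png')
for n in ['scene','side']:
  if n=='side': env.grab_frame(n)
  print(n,[(np.round(d['xyz'],1),d['conf']) for d in env.look_for(n,'large_roller')])
E
```

```text
[ 424.60851753 -183.21020579  149.72146667] [ 1.79941397e+02 -1.51447835e-01 -2.30773558e-02] [-0.15447263 -0.12855895  0.04379343] 91.09647986314724
scene [(array([ 610.5, -186.5,   52. ]), 0.78)]
side []
```

View pics/w2.png

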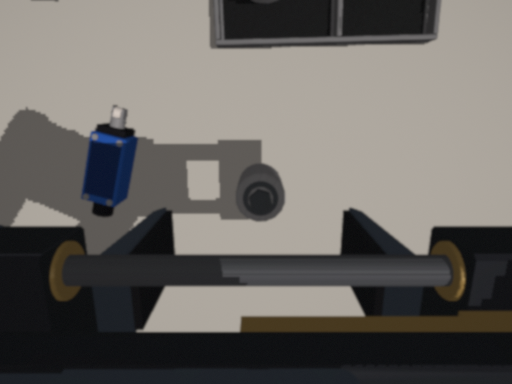

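View pics/sc2.png

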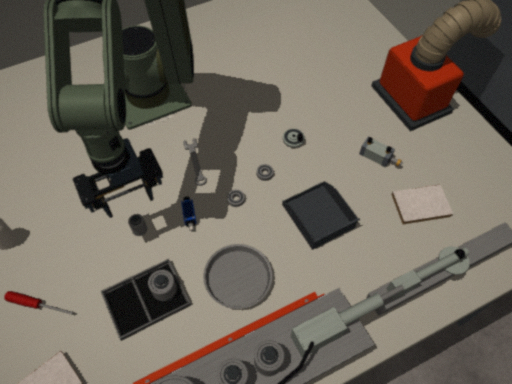

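Emit:
jog_arm:
  deltas:
    - [[0, 0, 0.02, 0, 0.0912], [0, 0, 0.05, 0, 0.08], [0, 0, 0.08, 0, 0.075], [0, 0, 0.1, 0, 0.07], [0, 0, 0.11, 0, 0.065], [0, 0, 0.113, 0, 0.06], [0, 0, 0.113, 0, 0.055], [0, 0, 0.113, 0, 0.03], [0, 0, 0.113, 0, 0.03], [0, 0, 0.113, 0, 0.03], [0, 0, 0.113, 0, 0.03], [0, 0, 0.113, 0, 0.03]]
  grip_force: 40

```text
time_s: 9.03
ee_pos: [424.3, -183.5, 36.9]
ee_rot: [179.9, -0.2, 0.0]
force: [-0.5, -2.9, 3.6]
gripper_width: 39.4
```

Emit:
jog_arm:
  deltas:
    - [[0, 0, -0.008, 0, 0.03], [0, 0, -0.025, 0, 0.03], [0, 0, -0.05, 0, 0.03], [0, 0, -0.068, 0, 0.03], [0.008, 0.004, -0.075, 0, 0.03], [0.025, 0.013, -0.075, 0, 0.03], [0.05, 0.027, -0.075, 0, 0.03], [0.077, 0.042, -0.075, 0, 0.03], [0.105, 0.057, -0.075, 0, 0.03], [0.132, 0.072, -0.075, 0, 0.03], [0.157, 0.085, -0.075, 0, 0.03], [0.174, 0.095, -0.075, 0, 0.03], [0.183, 0.1, -0.075, 0, 0.03], [0.185, 0.101, -0.075, 0, 0.03], [0.185, 0.101, -0.065, 0, 0.03], [0.185, 0.101, -0.045, 0, 0.03], [0.185, 0.101, -0.027, 0, 0.03], [0.185, 0.101, -0.015, 0, 0.03], [0.185, 0.101, -0.01, 0, 0.03], [0.185, 0.101, -0.01, 0, 0.03]]

```text
time_s: 10.7
ee_pos: [606.5, -282.8, 44.2]
ee_rot: [-179.9, 0.2, -0.0]
force: [-0.1, 0.4, -4.2]
gripper_width: 39.1
```

```bash
python3 - <<'E'
from h import *
s=env.state(); print(s['ee_pos'],s['ee_rot'],s['force'],s['gripper_width'])
im=snap('scene','a.png'); cv2.imwrite('pics/s3.png',cv2.resize(im[200:360,60:260,::-1],None,fx=3,fy=3,interpolation=cv2.INTER_CUBIC))
E
```

```text
[ 606.45640361 -282.78782654   44.21773099] [-1.79890712e+02  2.18925836e-01 -4.54102706e-03] [-0.13917572  0.4055553  -4.21157642] 39.139430051287526
```

View pics/s3.png

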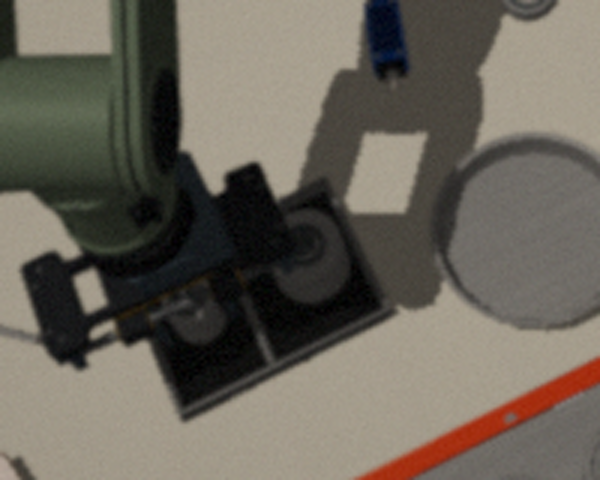

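Emit:
jog_arm:
  deltas:
    - [[0, 0, 0.001, 0, 0.03], [0, 0, 0.002, 0, 0.03], [0, 0, 0.003, 0, 0.03], [0, 0, 0.004, 0, 0.03], [0, 0, 0.005, 0, 0.03], [0, 0, 0.005, 0, 0.03]]

```text
time_s: 11.25
ee_pos: [608.2, -283.8, 41.0]
ee_rot: [180.0, -0.0, -0.0]
force: [-0.0, -0.0, -3.2]
gripper_width: 39.5
```

Emit:
jog_arm:
  deltas:
    - [[0, 0, 0.001, 0, 0.03], [0, 0, 0.002, 0, 0.03], [0, 0, 0.002, 0, 0.03], [0, 0, 0.002, 0, 0.03]]

```text
time_s: 11.58
ee_pos: [608.2, -283.8, 40.9]
ee_rot: [180.0, -0.1, -0.0]
force: [-3.1, 0.5, 6.5]
gripper_width: 39.6
```

Emit:
jog_arm:
  deltas:
    - [[0, 0, 0, 0, 0.044], [0, 0, 0, 0, 0.05], [0, 0, 0, 0, 0.06], [0, 0, 0, 0, 0.065], [0, 0, -0.01, 0, 0.065], [0, 0, -0.04, 0, 0.065], [0, 0, -0.075, 0, 0.065], [0, 0, -0.1, 0, 0.065], [-0.015, -0.021, -0.11, 3, 0.065], [-0.035, -0.05, -0.11, 8, 0.065], [-0.055, -0.078, -0.11, 12, 0.065], [-0.075, -0.106, -0.11, 15, 0.065], [-0.096, -0.135, -0.11, 15, 0.065], [-0.116, -0.163, -0.11, 15, 0.065], [-0.136, -0.192, -0.11, 15, 0.065], [-0.154, -0.217, -0.11, 15, 0.065], [-0.164, -0.231, -0.11, 15, 0.065], [-0.166, -0.2335, -0.11, 15, 0.065], [-0.166, -0.2335, -0.11, 15, 0.065]]

```text
time_s: 13.17
ee_pos: [442.2, -49.7, 149.8]
ee_rot: [180.0, -0.1, -14.9]
force: [0.9, -0.4, 0.1]
gripper_width: 64.6
```

```bash
python3 - <<'E'
from h import *
im=env.grab_frame('wrist'); s=env.state(); p=env.camera_params('wrist'); print(s['ee_pos'],s['ee_rot'],s['force'],s['gripper_width'])
x,y,w=442,-50.5,-15
t=im[:,:,::-1].copy()
for i,q in enumerate([rect(x,y,30,60,30,w),rect(x,y,0,60,30,w)]):
    cv2.polylines(t,[np.round(proj(q,p=p)).astype(int).reshape(-1,1,2)],False,[(0,255,0),(0,255,255)][i],1,cv2.LINE_AA)
cv2.imwrite('pics/w3.png',t)
im=snap('scene','b.png'); cv2.imwrite('pics/s4.png',cv2.resize(im[200:360,60:260,::-1],None,fx=3,fy=3,interpolation=cv2.INTER_CUBIC))
E
```

```text
[443.0451924  -50.44870218 149.71030491] [ 1.79989398e+02 -1.36857959e-01 -1.49591519e+01] [0.33506725 0.25583879 0.11151854] 64.98685414783988
```

View pics/w3.png

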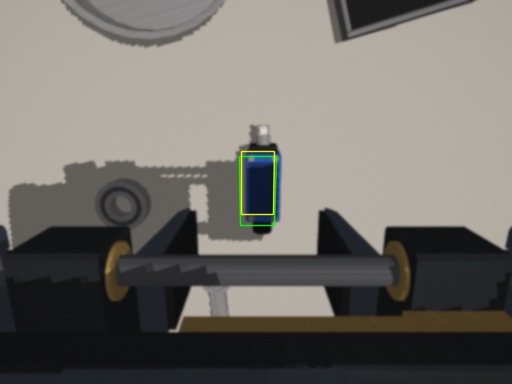

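View pics/s4.png

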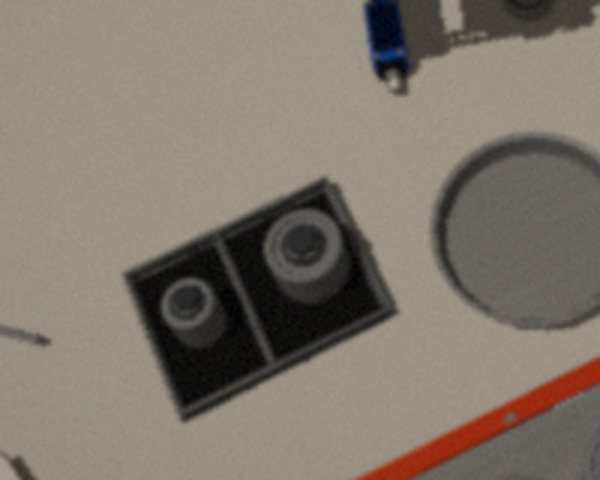

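Emit:
jog_arm:
  deltas:
    - [[0, 0, 0.02, 0, 0.065], [0, 0, 0.055, 0, 0.065], [0, 0, 0.09, 0, 0.065], [0, 0, 0.112, 0, 0.06], [0, 0, 0.123, 0, 0.055], [0, 0, 0.127, 0, 0.05], [0, 0, 0.127, 0, 0.045], [0, 0, 0.127, 0, 0.038], [0, 0, 0.127, 0, 0.02], [0, 0, 0.127, 0, 0.02], [0, 0, 0.127, 0, 0.02], [0, 0, 0.127, 0, 0.02]]
  grip_force: 25

```text
time_s: 14.27
ee_pos: [443.2, -50.5, 22.9]
ee_rot: [180.0, -0.2, -15.0]
force: [0.8, -1.6, 4.3]
gripper_width: 30.3
```

Emit:
jog_arm:
  deltas:
    - [[0, 0, -0.01, 0, 0.02], [0, 0, -0.03, 0, 0.02], [0, 0, -0.06, 0, 0.02], [0, 0, -0.085, 0, 0.02], [0.002, -0.01, -0.095, 0, 0.02], [0.007, -0.03, -0.095, -2, 0.02], [0.014, -0.06, -0.095, -5, 0.02], [0.021, -0.09, -0.095, -8, 0.02], [0.028, -0.12, -0.095, -11, 0.02], [0.035, -0.15, -0.095, -14, 0.02], [0.042, -0.18, -0.095, -16.7, 0.02], [0.049, -0.21, -0.095, -16.7, 0.02], [0.056, -0.24, -0.095, -16.7, 0.02], [0.063, -0.27, -0.095, -16.7, 0.02], [0.07, -0.3, -0.095, -16.7, 0.02], [0.074, -0.317, -0.095, -16.7, 0.02], [0.076, -0.324, -0.095, -16.7, 0.02], [0.076, -0.325, -0.095, -16.7, 0.02], [0.076, -0.325, -0.095, -16.7, 0.02]]

```text
time_s: 15.85
ee_pos: [598.9, 243.5, 116.5]
ee_rot: [179.9, 0.1, 1.7]
force: [-0.2, 0.1, -1.3]
gripper_width: 29.9
```

```bash
python3 - <<'E'
from h import *
s=env.state(); print(s['ee_pos'],s['ee_rot'],s['force'],s['gripper_width'])
im=env.grab_frame('side'); a=cv2.resize(im[120:300,100:330,::-1],None,fx=2,fy=2,interpolation=cv2.INTER_CUBIC)
w=env.grab_frame('wrist'); b=cv2.resize(w[:,:,::-1],(480,360)); 
im=env.grab_frame('scene'); c=cv2.resize(im[120:300,220:450,::-1],(460,360))
cv2.imwrite('pics/s5.png',cv2.resize(np.hstack([a,c]),None,fx=.86,fy=.86)); cv2.imwrite('pics/w5.png',b)
E
```

```text
[598.90830208 243.48295239 116.47586671] [1.79941103e+02 9.38099927e-02 1.71304214e+00] [-0.1744356   0.14505667 -1.31454196] 29.90994074839647
```

View pics/s5.png

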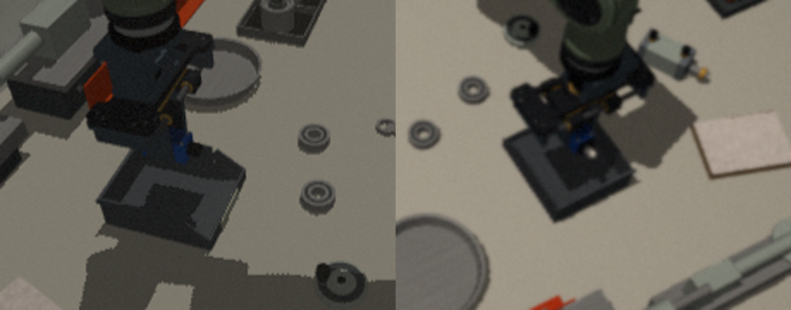

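View pics/w5.png

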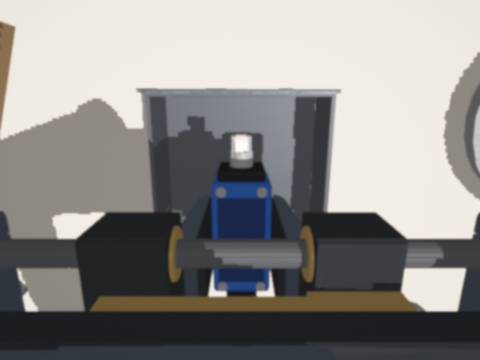

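Emit:
jog_arm:
  deltas:
    - [[0, 0, 0.01, 0, 0.02], [0, 0, 0.03, 0, 0.02], [0, 0, 0.055, 0, 0.02], [0, 0, 0.073, 0, 0.02], [0, 0, 0.082, 0, 0.02], [0, 0, 0.086, 0, 0.02], [0, 0, 0.088, 0, 0.02], [0, 0, 0.09, 0, 0.02], [0, 0, 0.091, 0, 0.02], [0, 0, 0.091, 0, 0.02], [0, 0, 0.091, 0, 0.02]]

```text
time_s: 16.92
ee_pos: [600.1, 244.2, 26.7]
ee_rot: [-180.0, -0.1, 1.7]
force: [0.1, -0.4, -1.1]
gripper_width: 30.4
```

Emit:
jog_arm:
  deltas:
    - [[0, 0, 0.001, 0, 0.02], [0, 0, 0.002, 0, 0.02], [0, 0, 0.002, 0, 0.02], [0, 0, 0.002, 0, 0.02]]

```text
time_s: 17.25
ee_pos: [600.3, 244.3, 25.9]
ee_rot: [-180.0, -0.1, 1.7]
force: [-2.4, -0.1, 8.8]
gripper_width: 30.0
```

Emit:
jog_arm:
  deltas:
    - [[0, 0, 0, 0, 0.034], [0, 0, 0, 0, 0.04], [0, 0, 0, 0, 0.05], [0, 0, 0, 0, 0.055], [0, 0, -0.01, 0, 0.055], [0, 0, -0.04, 0, 0.055], [0, 0, -0.075, 0, 0.055], [0, 0, -0.105, 0, 0.055], [-0.02, 0.006, -0.115, 1.7, 0.07], [-0.055, 0.016, -0.115, 1.7, 0.08], [-0.09, 0.027, -0.115, 1.7, 0.08], [-0.125, 0.037, -0.115, 1.7, 0.08], [-0.16, 0.048, -0.115, 1.7, 0.08], [-0.178, 0.053, -0.115, 1.7, 0.08], [-0.183, 0.055, -0.115, 1.7, 0.08], [-0.183, 0.055, -0.115, 1.7, 0.08], [-0.183, 0.055, -0.115, 1.7, 0.08]]

```text
time_s: 18.67
ee_pos: [419.9, 184.2, 139.8]
ee_rot: [-179.9, -0.2, -0.0]
force: [1.2, 1.1, 0.1]
gripper_width: 79.9
```

```bash
python3 - <<'E'
from h import *
im=env.grab_frame('wrist'); s=env.state(); p=env.camera_params('wrist'); print(s['ee_pos'],s['ee_rot'],s['force'],s['gripper_width'])
t=im[:,:,::-1].copy()
for i,q in enumerate([circ(419,184,14,23.5),circ(456,78,14,23.5)]):
    cv2.polylines(t,[np.round(proj(q,p=p)).astype(int).reshape(-1,1,2)],False,[(0,255,0),(0,255,255)][i],1,cv2.LINE_AA)
cv2.imwrite('pics/w6.png',t)
im=snap('scene','c.png'); cv2.imwrite('pics/s6.png',cv2.resize(im[120:280,230:430,::-1],None,fx=3,fy=3,interpolation=cv2.INTER_CUBIC))
E
```

```text
[420.23988153 184.31856322 139.55772953] [-1.79947637e+02 -1.46351161e-01 -8.15732803e-03] [ 1.48495573  0.25373352 -0.22525596] 79.90489989633299
```

View pics/w6.png

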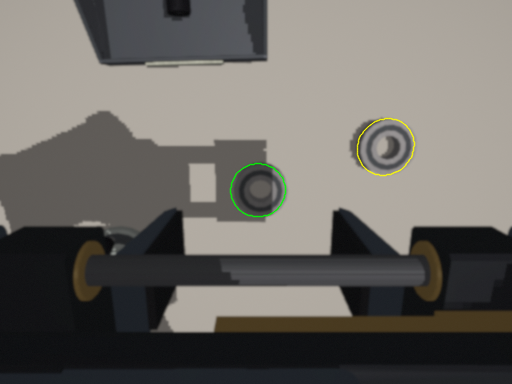

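View pics/s6.png

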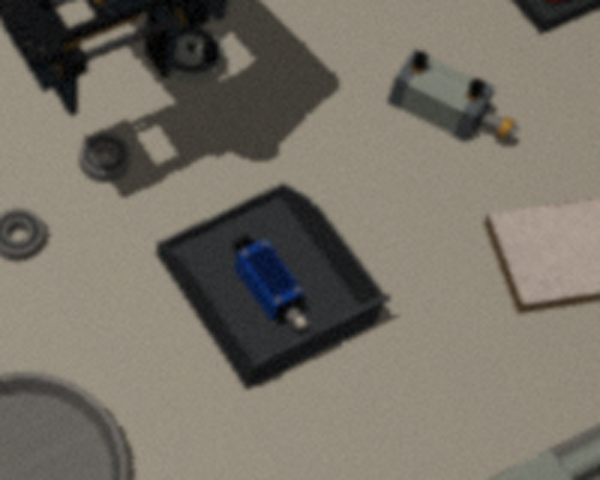

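Emit:
jog_arm:
  deltas:
    - [[0, 0, 0.02, 0, 0.08], [0, 0, 0.05, 0, 0.08], [0, 0, 0.085, 0, 0.08], [0, 0, 0.107, 0, 0.075], [0, 0, 0.117, 0, 0.07], [0, 0, 0.12, 0, 0.065], [0, 0, 0.12, 0, 0.06], [0, 0, 0.12, 0, 0.053], [0, 0, 0.12, 0, 0.04], [0, 0, 0.12, 0, 0.04], [0, 0, 0.12, 0, 0.04], [0, 0, 0.12, 0, 0.04]]
  grip_force: 25

```text
time_s: 19.77
ee_pos: [418.6, 183.7, 19.1]
ee_rot: [-180.0, -0.0, -0.0]
force: [-0.5, -0.6, -0.7]
gripper_width: 46.2
```

Emit:
jog_arm:
  deltas:
    - [[0, 0, -0.01, 0, 0.04], [0, 0, -0.03, 0, 0.04], [0, 0, -0.06, 0, 0.04], [0, 0, -0.08, 0, 0.04], [0, 0, -0.085, 0, 0.04], [0, 0, -0.085, 0, 0.04]]

```text
time_s: 20.27
ee_pos: [419.3, 184.0, 105.2]
ee_rot: [-179.9, -0.2, -0.0]
force: [-0.7, -0.5, -1.6]
gripper_width: 46.1
```

```bash
python3 - <<'E'
from h import *
print(env.state()['force'],env.state()['gripper_width'])
for u,v,z in [(240,333,0),(270,305,50),(235,362,100),(270,343,100),(320,322,100)]: print(unproj(u,v,z,'scene'))
w=env.grab_frame('wrist'); cv2.imwrite('pics/w7.png',w[:,:,::-1])
E
```

```text
[-0.68322187 -0.49185475 -1.62917986] 46.10301691614104
[780.13025365 -70.15421237   0.        ]
[766.94439676  13.00415593  50.        ]
[ 853.7914737  -115.66053424  100.        ]
[852.23231802 -34.44049259 100.        ]
[861.21609192  80.31662705 100.        ]
```

View pics/w7.png

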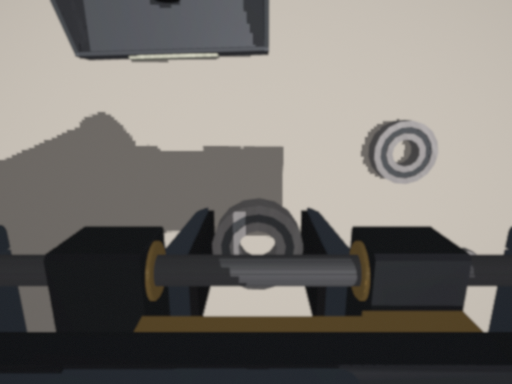

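Emit:
jog_arm:
  deltas:
    - [[0.006, 0.005, 0, 0, 0.04], [0.02, 0.015, 0, 0, 0.04], [0.043, 0.032, 0, 0, 0.04], [0.067, 0.05, 0, 0, 0.04], [0.091, 0.068, 0, 0, 0.04], [0.115, 0.086, 0, 0, 0.04], [0.139, 0.104, 0, 0, 0.04], [0.163, 0.122, 0, 0, 0.04], [0.187, 0.14, 0, 0, 0.04], [0.211, 0.158, 0, 0, 0.04], [0.235, 0.176, 0, 0, 0.04], [0.255, 0.191, 0, 0, 0.04], [0.265, 0.199, 0, 0, 0.04], [0.269, 0.202, 0, 0, 0.04], [0.269, 0.202, 0, 0, 0.04], [0.269, 0.202, 0, 0, 0.04]]

```text
time_s: 21.65
ee_pos: [686.2, -18.3, 102.3]
ee_rot: [-180.0, 0.2, -0.0]
force: [0.8, -0.1, -1.7]
gripper_width: 46.2
```

```bash
python3 - <<'E'
from h import *
s=env.state(); print(s['ee_pos'],s['ee_rot'],s['force'],s['gripper_width'])
im=env.grab_frame('scene'); c=cv2.resize(im[180:340,130:340,::-1],None,fx=3,fy=3); cv2.imwrite('pics/s8.png',c)
im=env.grab_frame('side'); c=cv2.resize(im[60:240,120:320,::-1],None,fx=3,fy=3); cv2.imwrite('pics/s8b.png',c)
E
```

```text
[686.22959772 -18.28108271 102.26577575] [-1.79979263e+02  1.99636823e-01 -1.70412028e-02] [ 0.81323084 -0.09504914 -1.65689622] 46.156558626293204
```

View pics/s8.png

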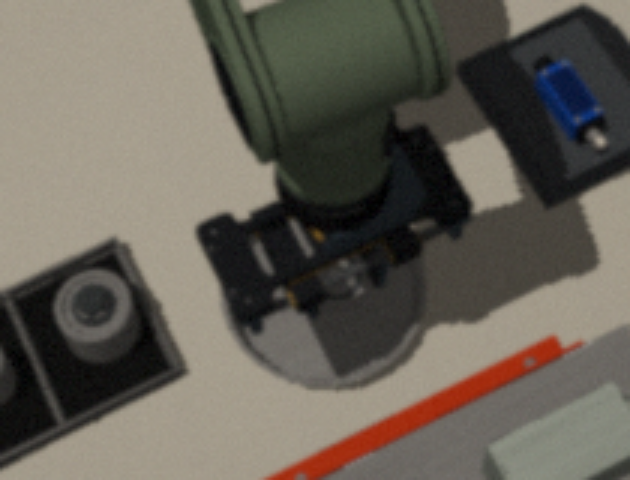

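View pics/s8b.png

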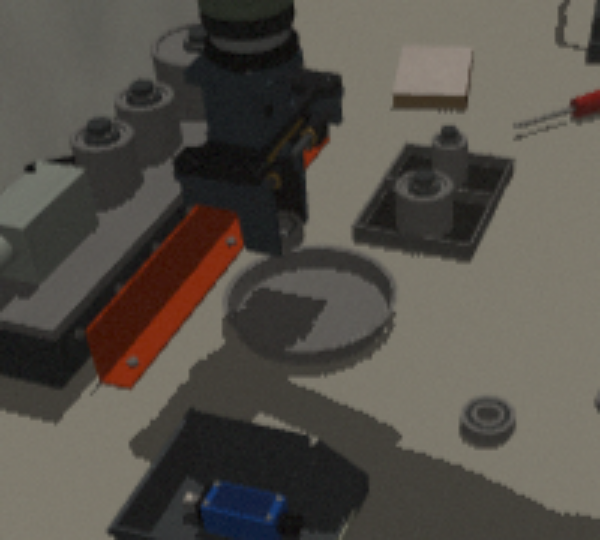

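Emit:
jog_arm:
  deltas:
    - [[0, 0, 0.01, 0, 0.04], [0, 0, 0.03, 0, 0.04], [0, 0, 0.05, 0, 0.04], [0, 0, 0.065, 0, 0.04], [0, 0, 0.072, 0, 0.04], [0, 0, 0.076, 0, 0.04], [0, 0, 0.078, 0, 0.04], [0, 0, 0.079, 0, 0.04], [0, 0, 0.08, 0, 0.04], [0, 0, 0.081, 0, 0.04], [0, 0, 0.081, 0, 0.04]]

```text
time_s: 22.67
ee_pos: [687.7, -18.4, 23.5]
ee_rot: [180.0, -0.1, -0.0]
force: [0.1, -0.4, -0.9]
gripper_width: 46.2
```

Emit:
jog_arm:
  deltas:
    - [[0, 0, 0.001, 0, 0.04], [0, 0, 0.002, 0, 0.04], [0, 0, 0.0025, 0, 0.04], [0, 0, 0.0025, 0, 0.04]]

```text
time_s: 23.0
ee_pos: [687.8, -18.4, 22.1]
ee_rot: [180.0, -0.1, -0.0]
force: [-2.3, -0.3, 5.7]
gripper_width: 46.2
```

Emit:
jog_arm:
  deltas:
    - [[0, 0, 0, 0, 0.05], [0, 0, 0, 0, 0.055], [0, 0, 0, 0, 0.06], [0, 0, 0, 0, 0.062], [0, 0, -0.01, 0, 0.062], [0, 0, -0.04, 0, 0.062], [0, 0, -0.075, 0, 0.062], [0, 0, -0.105, 0, 0.07], [-0.02, -0.008, -0.115, 0, 0.08], [-0.052, -0.022, -0.115, 0, 0.08], [-0.085, -0.035, -0.115, 0, 0.08], [-0.117, -0.049, -0.115, 0, 0.08], [-0.15, -0.062, -0.115, 0, 0.08], [-0.182, -0.076, -0.115, 0, 0.08], [-0.212, -0.088, -0.115, 0, 0.08], [-0.228, -0.095, -0.115, 0, 0.08], [-0.232, -0.0965, -0.115, 0, 0.08], [-0.232, -0.0965, -0.115, 0, 0.08], [-0.232, -0.0965, -0.115, 0, 0.08]]

```text
time_s: 24.58
ee_pos: [456.8, 78.1, 136.1]
ee_rot: [-180.0, -0.1, 0.0]
force: [0.2, 0.2, 0.6]
gripper_width: 80.0
```

```bash
python3 - <<'E'
from h import *
im=env.grab_frame('wrist'); s=env.state(); p=env.camera_params('wrist'); print(s['ee_pos'],s['ee_rot'],s['force'],s['gripper_width'])
t=im[:,:,::-1].copy()
for i,q in enumerate([circ(456,78,14,23.5),circ(688,-18,17,23.5),circ(661,-18,24,83),circ(661,-18,3,71)]):
    cv2.polylines(t,[np.round(proj(q,p=p)).astype(int).reshape(-1,1,2)],False,[(0,255,0),(0,255,255)][i%2],1,cv2.LINE_AA)
cv2.imwrite('pics/w9.png',t)
im=env.grab_frame('scene'); p=env.camera_params('scene')
c=tile(im,p,[((661,-18,9),[circ(661,-18,24,83),circ(661,-18,3,71),circ(688,-18,17,23.5)])],400,4)
im=env.grab_frame('side'); p=env.camera_params('side')
c+=tile(im,p,[((661,-18,9),[circ(661,-18,24,83),circ(661,-18,3,71),circ(688,-18,17,23.5)])],400,5)
cv2.imwrite('pics/s9.png',np.hstack(c))
E
```

```text
[457.12058719  77.97490909 135.96977366] [-1.79999531e+02 -1.33113272e-01 -2.34488105e-02] [ 0.74842207  0.34788851 -0.10947592] 80.3834366899799
```

View pics/w9.png

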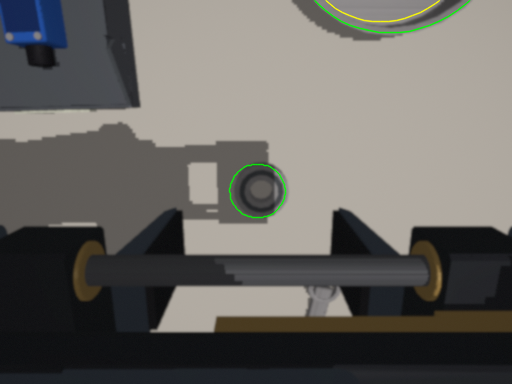

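View pics/s9.png

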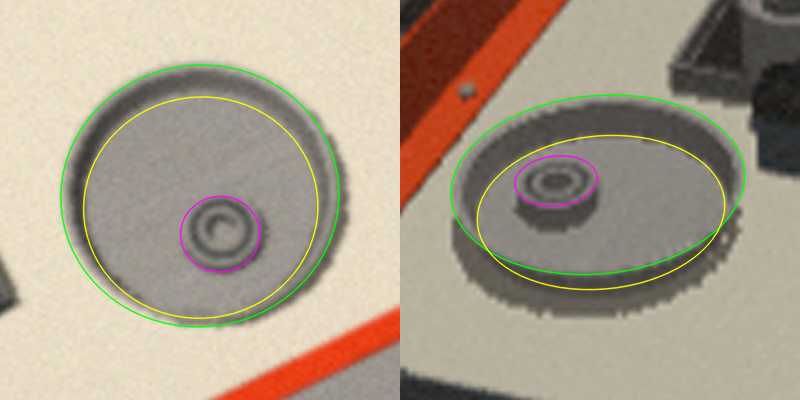

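```bash
python3 - <<'E'
from h import *
for u,v in [(202,181),(205,184),(199,186)]: print(unproj(u,v,3,'scene'))
print(unproj(321,196,3,'side'))
E
```

```text
[363.2024798   20.60224904   3.        ]
[375.76745296  23.91449008   3.        ]
[374.23876034   6.79208406   3.        ]
[366.04663886  28.20482861   3.        ]
```

Emit:
jog_arm:
  deltas:
    - [[0, 0, 0.02, 0, 0.08], [0, 0, 0.05, 0, 0.08], [0, 0, 0.085, 0, 0.08], [0, 0, 0.104, 0, 0.075], [0, 0, 0.113, 0, 0.07], [0, 0, 0.1165, 0, 0.065], [0, 0, 0.1165, 0, 0.06], [0, 0, 0.1165, 0, 0.053], [0, 0, 0.1165, 0, 0.04], [0, 0, 0.1165, 0, 0.04], [0, 0, 0.1165, 0, 0.04], [0, 0, 0.1165, 0, 0.04]]
  grip_force: 25

```text
time_s: 25.73
ee_pos: [456.5, 78.2, 20.0]
ee_rot: [-180.0, -0.2, 0.0]
force: [0.2, -1.5, 5.8]
gripper_width: 46.1
```

Emit:
jog_arm:
  deltas:
    - [[0, 0, -0.01, 0, 0.04], [0, 0, -0.03, 0, 0.04], [0, 0, -0.06, 0, 0.04], [0, 0, -0.08, 0, 0.04], [0.008, 0.004, -0.085, 0, 0.04], [0.025, 0.014, -0.085, 0, 0.04], [0.05, 0.027, -0.085, 0, 0.04], [0.075, 0.041, -0.085, 0, 0.04], [0.1, 0.054, -0.085, 0, 0.04], [0.125, 0.068, -0.085, 0, 0.04], [0.15, 0.082, -0.085, 0, 0.04], [0.168, 0.091, -0.085, 0, 0.04], [0.176, 0.096, -0.085, 0, 0.04], [0.178, 0.0965, -0.085, 0, 0.04], [0.178, 0.0965, -0.075, 0, 0.04], [0.178, 0.0965, -0.055, 0, 0.04], [0.178, 0.0965, -0.035, 0, 0.04], [0.178, 0.0965, -0.022, 0, 0.04], [0.178, 0.0965, -0.018, 0, 0.04], [0.178, 0.0965, -0.018, 0, 0.04]]

```text
time_s: 27.4
ee_pos: [631.1, -17.6, 35.2]
ee_rot: [-180.0, 0.3, 0.0]
force: [0.4, -0.3, -0.8]
gripper_width: 46.3
```

Emit:
jog_arm:
  deltas:
    - [[0, 0, 0.002, 0, 0.04], [0, 0, 0.005, 0, 0.04], [0, 0, 0.008, 0, 0.04], [0, 0, 0.011, 0, 0.04], [0, 0, 0.013, 0, 0.04], [0, 0, 0.0145, 0, 0.04], [0, 0, 0.0145, 0, 0.04], [0, 0, 0.0145, 0, 0.04]]

```text
time_s: 28.07
ee_pos: [633.4, -18.4, 23.1]
ee_rot: [180.0, -0.0, -0.0]
force: [-2.3, 0.6, 3.9]
gripper_width: 46.3
```

Contact shows (+3.9 N against −0.8 N hanging). Release and retreat.

Emit:
jog_arm:
  deltas:
    - [[0, 0, 0, 0, 0.05], [0, 0, 0, 0, 0.055], [0, 0, 0, 0, 0.06], [0, 0, 0, 0, 0.062], [0, 0, -0.01, 0, 0.062], [0, 0, -0.04, 0, 0.062], [0, 0, -0.075, 0, 0.062], [0, 0, -0.11, 0, 0.062], [-0.02, 0, -0.14, 0, 0.062], [-0.055, 0, -0.16, 0, 0.062], [-0.09, 0, -0.17, 0, 0.062], [-0.125, 0, -0.17, 0, 0.062], [-0.16, 0, -0.17, 0, 0.062], [-0.195, 0, -0.17, 0, 0.062], [-0.21, 0, -0.17, 0, 0.062], [-0.21, 0, -0.17, 0, 0.062], [-0.21, 0, -0.17, 0, 0.062]]

```text
time_s: 29.48
ee_pos: [423.7, -18.4, 193.5]
ee_rot: [180.0, -0.2, -0.0]
force: [0.6, 0.7, -0.6]
gripper_width: 61.7
```

```bash
python3 - <<'E'
from h import *
s=env.state(); print(s['time_s'],s['ee_pos'],s['force'],s['gripper_width'])
G=dict(L=(606.7,-189,4),S=(608.2,-283.8,4),W=(600.3,244.3,1.7))
rows=[]
for n in ['scene','side']:
    im=env.grab_frame(n); p=env.camera_params(n)
    dd=((661,-18,9),[circ(661,-18,3,71),circ(687.8,-18.4,17,23.5),circ(633.4,-18.4,17,23.5)])
    tt=((608,-232,9),[rect(608,-232,18,128,176,1.7),circ(606.7,-189,54,30),circ(608.2,-283.8,54,20)])
    bb=((601,244,9),[rect(601,244,3,144,124,1.7),rect(600.3,244.3,33,60,30,1.7)])
    rows.append(np.hstack(tile(im,p,[dd,tt,bb],266,2.6)))
    for l in ['large_roller','small_roller','bearing_a','limit_switch','handwheel','air_cylinder']:
        print(n,l,[(np.round(d['xyz']).tolist(),round(d['conf'],2)) for d in env.look_for(n,l)])
cv2.imwrite('pics/end.png',np.vstack(rows))
E
```

```text
29.4833 [423.65950893 -18.40595828 193.50400782] [ 0.55713123  0.65244208 -0.63145526] 61.679584894163185
scene large_roller [([612.0, -192.0, 52.0], 0.96)]
scene small_roller [([616.0, -284.0, 54.0], 0.87)]
scene bearing_a [([688.0, -20.0, 16.0], 0.86), ([635.0, -16.0, 16.0], 0.5)]
scene limit_switch [([607.0, 236.0, 33.0], 0.95)]
scene handwheel [([357.0, 308.0, 18.0], 0.59)]
scene air_cylinder [([515.0, 479.0, 38.0], 0.77)]
side large_roller [([595.0, -171.0, 46.0], 0.9), ([682.0, -13.0, 18.0], 0.27)]
side small_roller [([601.0, -273.0, 43.0], 0.52)]
side bearing_a [([628.0, -10.0, 13.0], 0.57), ([683.0, -14.0, 14.0], 0.53)]
side limit_switch [([350.0, 319.0, 14.0], 0.71), ([601.0, 250.0, 27.0], 0.61)]
side handwheel [([350.0, 321.0, 16.0], 0.94)]
side air_cylinder [([503.0, 494.0, 44.0], 0.64)]
```

View pics/end.png

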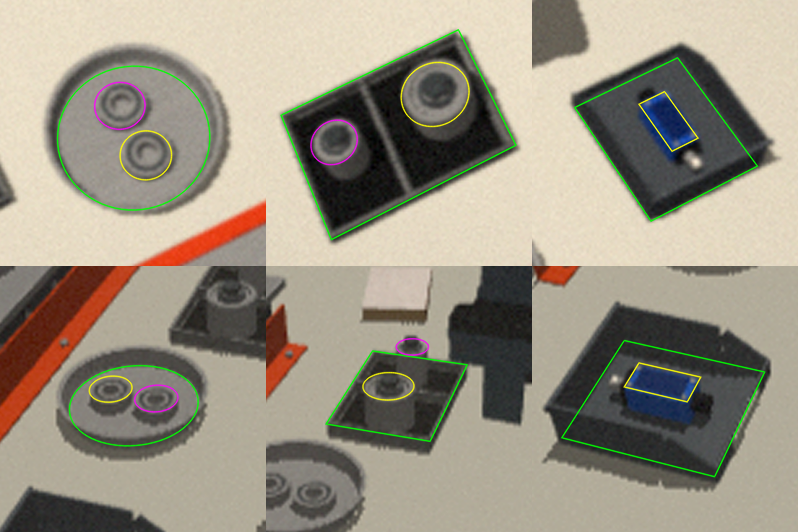

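```bash
python3 -c "
from h import *
print(env.job_done())"
```

```text
the job is handed in; nothing more can be done
None
```

All five parts are sorted, and I handed the job in at about 30 s of the 120 s. The handover gives no verdict, so what follows is from my own last checks. Each part was lowered until the wrist force showed contact before I let go.

| Part | Where it ended up |
|---|---|
| Large roller | Upright in the wide bay, about +43 mm in tray y and near 0 in x |
| Small roller | Upright in the narrow bay, about −52 mm in tray y |
| Both bearings | Flat on the dish floor, about 27 mm either side of its centre and 54 mm apart |
| Limit switch | Cover up on the bin floor, within a few mm of its centre |

- **Evidence:** the final scene and side pictures agree with these positions to within a few mm.
- **Bystanders:** the handwheel and air cylinder were found within 5 mm of where they first lay. The gripper was empty and clear of everything.
- **Disagreements:** in the side picture the network reported low-confidence false hits, such as a "large roller" on a bearing. It also took the handwheel for the limit switch (0.71). The pictures rule both out. My tray and dish centres differ by 3–8 mm between the two cameras, which is inside the placing margins.

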